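# Trip the accessory-tray catch of a calibration stand

## Robot

A 6-joint arm with a two-finger parallel gripper is mounted at the origin on the work surface. World frame = base frame: x ahead of the robot, y to its left, z up, the work surface at z = 0. Lengths are in m, angles in rad, forces in N, time in s.
With the tool pointing down it reaches from about 0.25 to 0.775 m from the base axis. Payload 4 kg.
Tool frame: the origin (TCP) lies midway between the tips of the shut fingers; the grasp point (between the pads) lies 19 mm behind it; z points along the fingers, y is the line along which they close (so a half turn about z gives the same grasp; the last joint's range is limited). The gripper opens to 94 mm and grips with 3 to 60 N. Pads are 16 mm wide; open, the fingers measure 119 mm over their backs; the gripper's body (75 mm by 177 mm) begins 78 mm behind the grasp point.
Start: joints at [1.09, 0.087, 1.371, -0, 1.684, -0.103], TCP at [0.203, 0.511, 0.206] pointing down, gripper open.
Joint ranges: [-3.1, 3.1], [-0.76, 2.03], [0.27, 2.55], [-1.08, 4.22], [0.17, 2.65], [-2.57, 2.57]. Speed limits (rad/s): [2.79, 2.79, 3.14, 3.14, 3.14, 3.14].

## Interface

Orientations are given as [roll, pitch, yaw] about the fixed x, y, z axes, in that order (R = Rz(yaw) Ry(pitch) Rx(roll)).
In Python, from bench import get_obs, snapshot, close_job gives the robot as it stands. The module is installed in compiled form; this text tells all that it offers.
- The arm moves only by the tool drive_tool, never from a script. Its argument "commands" is a list of rows, each a list of 6 numbers: the shift along the tool's x, y, z in units of 0.04 m (1.0 is 0.04 m), then the turn, a rotation vector about the tool's x, y, z in units of 0.1 rad (1.0 is 0.1 rad). In form: [[dx, dy, dz, wx, wy, wz], ...]. A call has 1 to 20 rows; each row shifts and turns the commanded pose from where the row before left it, along the tool's axes as they then stand; what a row does not reach is not made up. A row lasts 1/8 s, in which the tool goes at most 62.5 mm and 10.7 degrees, less where a joint would pass 70% of its speed; a pose out of reach is approached as far as the arm can. A call with a number of a shift or a turn outside -1 to 1 is refused whole. A call with a gripper value outside its range is refused whole. "gripper" is the closure, from 0 (fully open) to 1 (shut), set as the call begins (left out, the last holds). The fingers move at their own pace and stop on an object; the grip force is fixed at half the most. Time passes only in rows, so rows that do not move let the fingers close. It gives the time, the measured TCP pose, the force, the opening and the grip force at its end, in the units of the state.
- get_obs(): the state, without advancing time (a new reading comes with each control period).
- snapshot(name): name is "scene" or "top"; returns a dict with "image" (400x640x3 uint8, blue, green, red), "range_z" (400x640 float32, m along the optical axis (not along the pixel's ray), 0 where there is no reading), "fx", "fy", "cx", "cy" (pixels), "rvec" (rotation vector, rad) and "tvec" (3), from world to camera coordinates, as OpenCV has them. Camera axes: x right, y down, z forward; pixel columns grow to the right and rows downward; lengths in m; the calibration is good to about 2 mm. A picture is of the moment at which its call begins.
- close_job(): hands the job in; it is judged then, once.
The state is a dict: "time": time; "joint_positions": joint angles; "qvel": joint speeds; "joint_torque": joint torques, N m; "tool_pos": TCP position; "ee_rot": TCP orientation; "wrist_force": force on the tool from outside, world axes, zero at the start; "wrist_torque": the same for the moment, N m; "width": finger opening in m; "finger_force": force on a finger pad.
Only numpy, scipy, OpenCV 4.12 (cv2) and the standard library are available. Lean on these libraries where they do the work, as an engineer would, in place of code of your own. Each camera call takes 0.05 s, during which the arm holds its last target. There are 200 camera calls.

## Task

The accessory tray in the base of the calibration stand is latched shut. Take the straight steel pin from the tool stand and push it down through the round access hole in the deck above the tray until the hidden spring catch lets go and the tray slides out, then hang the pin back upright in the tool stand and let go of it.

Things in the scene. Friction and masses are not known exactly. Their poses are not given: they have to be found in the camera images.
- pin_grip (a point): Centre of the straight pin's grip. Top down: plain round steel grip, 20 dia x 60 mm; flange 40 dia x 5 mm, its top 30 mm below this point; straight 8 mm shank, 70 mm long, ending 105 mm below this point. z runs up the pin. 140 g. Starts hanging upright by its flange in one of the stand's three holes; the others hold a bulging black screwdriver and a T-handled key, both too short.
- access_hole (a point): Centre of the mouth of the round 28 mm hole, level with the grey deck's top, 90 mm above the table; the deck is 6 mm thick. Not the round green bubble level or the square cover beside it. The catch, a level plate wider than the hole, lies 35 mm below the mouth. x points away from the tray's front, y to the pillar with the yellow instrument (from 110 mm off, 305 mm high).
- tray (a joint): How far the tray (steel front 144 x 42 mm, low in the unit's front, below the hole) is out, m: 0 latched, 0.06 fully out. The spring catch frees it when pushed about 8 mm down (grip centre some 62 mm above the hole's mouth); it bottoms at 16 mm; 3 N to start, 8 N at the bottom. The tray then slides out by itself along -x of the hole, within 1 s, and stays out.
- stand: Open steel tool stand, fixed. Origin on the table under the middle hole. Top plate 70 (x) x 240 (y) x 8 mm, its top 85 mm above the table, over a 10 mm base plate. Round 28 mm through holes at y = -75, 0, 75 mm. The pin hangs shank down through a hole, on its flange, grip centre 120 mm above the table. The other tools reach up to 148 mm above the table. Beside each tool is room along x for fingers.
There are look-alikes about, which are no part of the job. What is shaped like the part that bears pin_grip but blue or orange is not meant.

How it is judged:
By the outcome, as a careful person would: the job done as asked, in the order asked, and still so for the second after the job is handed in, with the robot touching nothing.
It also fails if it takes over 48 s, if anything falls off the work surface, if the arm or the gripper's body presses on something with over 40 N, if the wrist force passes 120 N, or if a joint passes its speed limit or range.

## Working session

There is one attempt and no reset: what is moved stays moved. The work goes in short steps, Python scripts to look and compute and a tool call to move; the robot and the scene stay as the last step left them, time stands still between calls to the robot, and variables do not carry over. Pictures are saved under pics/ and viewed, at most 10 in all, crops included, and the job is handed in when it is done.

Besides the shell and the picture viewer there is one more tool, called after "Call:" in YAML: its name, and indented under it one key for each argument. drive_tool: Moves the arm, as the interface text tells. Its arguments: {"type":"object","properties":{"commands":{"type":"array"},"gripper":{"type":"number"}},"required":["commands"]}

```bash
mkdir -p pics; cat > h.py <<'E'
import numpy as np, cv2, pickle
from bench import get_obs, snapshot, close_job
def snap(n,tag):
    s=snapshot(n); cv2.imwrite(f'pics/{tag}.png',s['image']); pickle.dump(s,open(f'{tag}.pkl','wb')); return s
def load(tag): return pickle.load(open(f'{tag}.pkl','rb'))
def cam(s):
    R=cv2.Rodrigues(np.array(s['rvec'],float))[0]; t=np.array(s['tvec'],float).ravel(); return R,-R.T@t,t
def ray(s,u,v,z):
    R,C,_=cam(s); d=R.T@np.array([(u-s['cx'])/s['fx'],(v-s['cy'])/s['fy'],1]); return C+d*(z-C[2])/d[2]
def pts(s):
    R,C,_=cam(s); v,u=np.mgrid[:400,:640]; Z=s['range_z']
    P=np.stack([(u-s['cx'])/s['fx']*Z,(v-s['cy'])/s['fy']*Z,Z],-1)@R+C; P[Z==0]=np.nan; return P
def proj(s,p):
    R,C,t=cam(s); q=R@np.array(p)+t; return s['fx']*q[0]/q[2]+s['cx'],s['fy']*q[1]/q[2]+s['cy']
E
python3 - <<'E'
from h import *
for n in('scene','top'):
    s=snap(n,n+'0'); print(n,cam(s)[1],s['fx'])
o=get_obs(); print(o)
E
```

```text
scene [0.85960459 0.42428974 0.75777296] 458.63315564327826
top [ 0.35252062 -0.09570717  0.84332176] 365.82789594210396
{'time': 0.1, 'joint_positions': array([ 1.08991214e+00,  8.78707653e-02,  1.37203752e+00, -1.26491315e-05,
        1.68359486e+00, -1.03124652e-01]), 'qvel': array([ 1.62594852e-03, -1.84414910e-03, -2.05206290e-03, -1.14082459e-03,
        2.53894763e-04, -8.58166477e-05]), 'joint_torque': array([ 2.37439912e-03, -3.41253126e+01, -3.03301978e+01,  7.20875454e-02,
        3.03705095e-02, -9.03192426e-05]), 'tool_pos': array([0.20266355, 0.51079351, 0.20446014]), 'ee_rot': array([-3.13969102e+00, -1.84164990e-04,  2.76383153e+00]), 'wrist_force': array([ 0.4581718 , -1.36466908, -0.58655164]), 'wrist_torque': array([ 0.02292031, -0.02226141,  0.04706849]), 'finger_force': 0.0, 'width': 0.09396545199032108}
```

View pics/scene0.png

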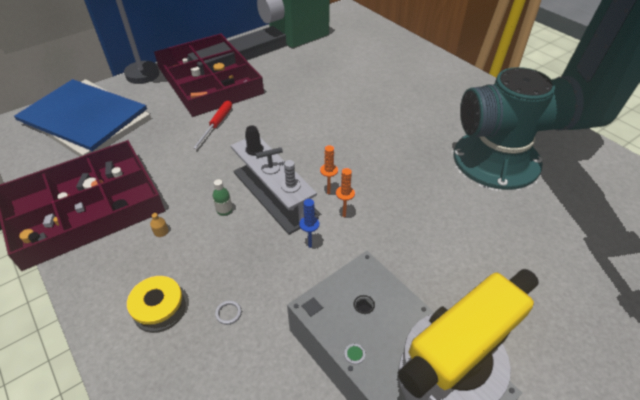

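View pics/top0.png

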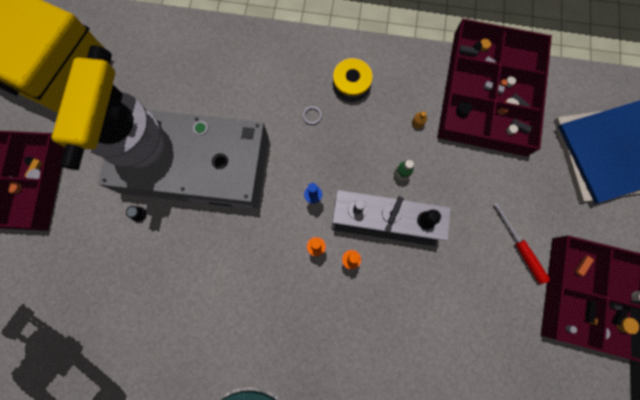

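The scene view shows the grey steel pin at about (290,175) in the stand's near hole, with the T-key at (270,157) and the black screwdriver at (253,140). The blue pin (309,222) and the orange ones (329,162), (346,190) are look-alikes. The dark round hole in the deck is at (364,304), the green bubble level at (354,353) and the square cover at (313,307). In the top view the pin is at (358,208) and the hole at (220,160). I'll measure both and check them in a crop.

```bash
python3 - <<'E'
from h import *
t=load('top0'); s=load('scene0')
for n,S in(('scene',s),('top',t)):
    P=pts(S); g=cv2.cvtColor(S['image'],cv2.COLOR_BGR2GRAY)
    # hole: dark blob in deck
    u0,v0=(364,304) if n=='scene' else (220,160)
    m=np.zeros_like(g); m[v0-16:v0+17,u0-16:u0+17]=(g[v0-16:v0+17,u0-16:u0+17]<62)*255
    for c in cv2.findContours(m,0,1)[0]:
        if cv2.contourArea(c)>40:
            e=cv2.fitEllipse(c); print(n,'hole',e,ray(S,*e[0],.09).round(4))
    # stand plate by height near
    z=P[...,2]; m=((z>.078)&(z<.092)).astype(np.uint8)
    k,l,st,ce=cv2.connectedComponentsWithStats(m)
    for i in range(1,k):
        if st[i,4]>300:
            X=P[l==i]; r=cv2.minAreaRect(X[:,:2].astype(np.float32)); print(n,'level',st[i],r,np.median(X[:,2]).round(4))
    # pin top
    u0,v0=(290,172) if n=='scene' else (358,208)
    sub=np.zeros_like(m); sub[v0-30:v0+31,u0-22:u0+23]=1
    mm=(sub>0)&(z>.12)&(z<.156)
    X=P[mm]; print(n,'pin',len(X),np.nanmin(X,0).round(4),np.nanmax(X,0).round(4),np.median(X,0).round(4))
a=cv2.resize(s['image'][130:250,220:360],None,fx=4,fy=4,interpolation=2)
b=cv2.resize(t['image'][110:250,190:450],None,fx=3,fy=3,interpolation=2)[:,:]
cv2.imwrite('pics/c1.png',a); cv2.imwrite('pics/c2.png',b)
E
```

```text
scene hole ((363.4404602050781, 306.0343322753906), (12.145195007324219, 15.762200355529785), 114.47521209716797) [0.5679 0.1535 0.09  ]
scene level [480 136  55  17 306] ((0.02723299339413643, 0.027572767809033394), (0.04870127514004707, 0.11987803131341934), 48.74021530151367) 0.086
scene level [ 230  138   87   72 2046] ((0.50532466173172, -0.22842442989349365), (0.24387581646442413, 0.07215097546577454), 89.53750610351562) 0.0844
scene level [  287   250   147   150 10952] ((0.5733473896980286, 0.18601644039154053), (0.1823248714208603, 0.23236869275569916), 2.1092188358306885) 0.0895
scene pin 284 [ 0.4802 -0.2289  0.1201] [ 0.533  -0.0532  0.1514] [ 0.5062 -0.1536  0.1339]
top hole ((219.4430389404297, 160.88754272460938), (13.995621681213379, 15.411552429199219), 60.79656982421875) [0.5657 0.1543 0.09  ]
top level [ 40  32  53  71 431] ((0.7351354956626892, 0.5485921502113342), (0.014016971923410892, 0.19553734362125397), 70.7201919555664) 0.0852
top level [  98  110  166   93 7138] ((0.5713979601860046, 0.23865824937820435), (0.18140840530395508, 0.33159518241882324), 2.150805950164795) 0.0906
top level [ 333  191  118   50 3160] ((0.5050769448280334, -0.226260244846344), (0.23993712663650513, 0.07107377797365189), 89.58067321777344) 0.0862
top pin 116 [ 0.4933 -0.1627  0.1202] [ 0.5128 -0.1434  0.1531] [ 0.5007 -0.1526  0.1504]
```

View pics/c1.png

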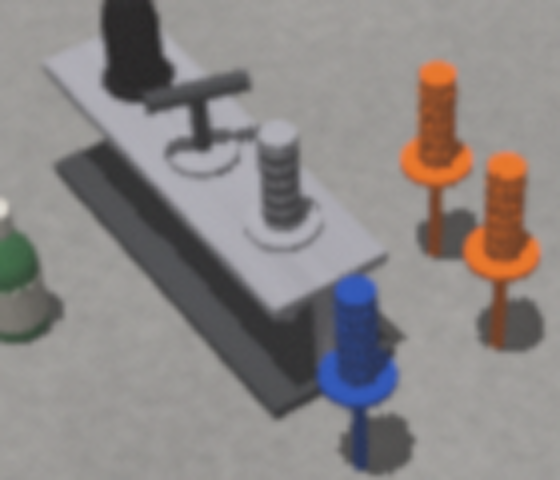

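View pics/c2.png

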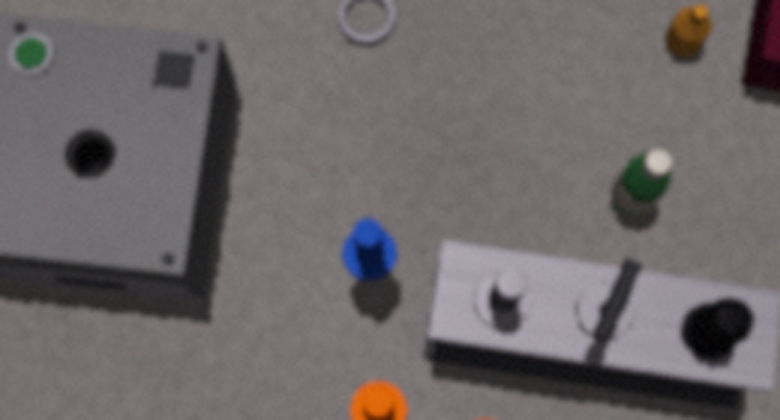

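The crops confirm it: the only steel pin, with flange and light top, is at scene (289,165) and top (358,208), and the hole is the dark round one at top (220,160). Next I'll get the positions and heights of the obstacles.

```bash
python3 - <<'E'
from h import *
P={n:pts(load(n+'0')) for n in('scene','top')}
t=load('top0'); s=load('scene0')
# lookalikes by colour
for S,n in((t,'top'),(s,'scene')):
    hsv=cv2.cvtColor(S['image'],cv2.COLOR_BGR2HSV)
    for nm,lo,hi in(('blue',(110,150,60),(125,255,255)),('orange',(5,200,150),(15,255,255)),('yellow',(22,180,100),(32,255,255))):
        k,l,st,ce=cv2.connectedComponentsWithStats(cv2.inRange(hsv,lo,hi))
        for i in range(1,k):
            if st[i,4]>90:
                X=P[n][l==i]; print(n,nm,ce[i].round(),np.nanpercentile(X,2,axis=0).round(3),np.nanpercentile(X,98,axis=0).round(3))
A=np.concatenate([P['scene'].reshape(-1,3),P['top'].reshape(-1,3)]); A=A[~np.isnan(A).any(1)]
H=np.zeros((15,18))
for i in range(15):
    for j in range(18):
        x=.05+.05*i;y=.5-.05*j
        q=A[(abs(A[:,0]-x)<.025)&(abs(A[:,1]-y)<.025)&(A[:,2]<.5)]
        if len(q)>3:H[i,j]=np.sort(q[:,2])[-3]
print('y:',[round(.5-.05*j,2) for j in range(18)])
for i in range(14,-1,-1):print(round(.05+.05*i,2),(H[i]*1000).astype(int))
# pin grip: rays to top disc
X=P['top'][180:235,345:372].reshape(-1,3); X=X[X[:,2]>.146]; print(len(X),X.min(0),X.max(0))
X=P['scene'][150:200,278:305].reshape(-1,3); X=X[(X[:,2]>.105)&(X[:,2]<.156)&(X[:,1]>-.18)]; print(len(X),X.min(0),X.max(0))
q=A[(A[:,2]>.12)&(A[:,0]>.4)&(A[:,0]<.75)&(A[:,1]>.1)&(A[:,1]<.4)&(A[:,2]<.4)]
for z in np.arange(.12,.4,.03):
    r=q[(q[:,2]>=z)&(q[:,2]<z+.03)]; 
    if len(r):print(z.round(2),np.percentile(r[:,:2],1,axis=0).round(3),np.percentile(r[:,:2],99,axis=0).round(3))
E
```

```text
top blue [313. 193.] [ 0.511 -0.072  0.074] [ 0.538 -0.039  0.138]
top orange [315. 245.] [ 0.404 -0.095  0.074] [ 0.434 -0.063  0.138]
top orange [351. 258.] [ 0.386 -0.171  0.074] [ 0.418 -0.139  0.138]
top yellow [28. 37.] [0.658 0.533 0.145] [0.844 0.673 0.153]
top yellow [ 79. 100.] [0.501 0.3   0.071] [0.685 0.549 0.308]
top yellow [352.  77.] [ 0.794 -0.145  0.04 ] [ 0.882 -0.06   0.046]
scene blue [308. 207.] [ 0.52  -0.064  0.094] [ 0.536 -0.048  0.136]
scene blue [308. 225.] [ 0.513 -0.073  0.072] [ 0.545 -0.04   0.092]
scene yellow [507.  36.] [-0.654 -0.465 -0.198] [-0.618 -0.433  0.069]
scene yellow [471. 328.] [0.508 0.301 0.289] [0.648 0.356 0.306]
scene yellow [154. 300.] [ 0.797 -0.146  0.038] [ 0.881 -0.061  0.044]
y: [0.5, 0.45, 0.4, 0.35, 0.3, 0.25, 0.2, 0.15, 0.1, 0.05, 0.0, -0.05, -0.1, -0.15, -0.2, -0.25, -0.3, -0.35]
0.75 [ 3  4  4  5  4  4  4  4  4  4 10 11  4  4  5 51 57 59]
0.7 [ 0  0  4  4  3  3  4  4  4  5 10 10  4  4  4  4  5 55]
0.65 [  0   0   0 307 308  94  97  94  95  89   4   4   4   4   4  91   4   4]
0.6 [  0   0 211 308 308 213  96  93  94  92   
[... 403 characters left out ...]
4 4 5 4 4 4 4 4 4 4 4 4 5]
0.25 [4 5 4 4 4 4 4 4 4 4 4 4 4 4 4 4 4 4]
0.2 [4 4 4 4 4 4 4 4 4 4 4 4 4 4 5 4 5 5]
0.15 [4 5 4 3 4 4 4 4 4 4 5 4 3 5 4 4 4 4]
0.1 [  4   4   5   4   4   5   4   4   4  16 204 207 193   4   3   2   2   2]
0.05 [  4   4   4   4   4   4   4   4  16 224 225 223 168   2   2   3   2   2]
84 [ 0.49375691 -0.16272776  0.14635146] [ 0.51283475 -0.14409016  0.15305918]
212 [ 0.49469909 -0.1666759   0.10536944] [ 0.51518967 -0.14377002  0.15143852]
0.12 [0.513 0.265] [0.638 0.326]
0.15 [0.509 0.264] [0.636 0.353]
0.18 [0.511 0.263] [0.636 0.388]
0.21 [0.512 0.266] [0.632 0.385]
0.24 [0.524 0.282] [0.673 0.355]
0.27 [0.463 0.297] [0.674 0.357]
0.3 [0.502 0.299] [0.655 0.354]
```

Call:
drive_tool:
  commands:
    - [0,0,-0.2,0,0,0.5]
    - [0,0,-0.2,0,0,1]
    - [0,0,-0.2,0,0,1]
    - [0,0,-0.2,0,0,1]
    - [0,0,-0.2,0,0,1]
    - [0,0,-0.2,0,0,1]
    - [0,0,-0.2,0,0,1]
    - [0,0,-0.2,0,0,1]
    - [0,0,-0.2,0,0,1]
    - [0,0,-0.2,0,0,1]
    - [0,0,-0.2,0,0,1]
    - [0,0,0,0,0,1]
    - [0,0,0,0,0,0.43]
    - [0,0,0,0,0,0]
  gripper: 0

```text
time: 1.85
tool_pos: [0.2028, 0.5111, 0.2929]
ee_rot: [-3.141, 0.001, 1.571]
wrist_force: [0.3, -0.3, 0.6]
width: 0.0939
finger_force: 0.0
```

Call:
drive_tool:
  commands:
    - [-0.6,0.25,0,0,0,0]
    - [-1,0.45,0,0,0,0]
    - [-1,0.45,0,0,0,0]
    - [-1,0.45,0,0,0,0]
    - [-1,0.45,0,0,0,0]
    - [-1,0.45,0,0,0,0]
    - [-1,0.45,0,0,0,0]
    - [-1,0.45,0,0,0,0]
    - [-1,0.45,0,0,0,0]
    - [-1,0.45,0,0,0,0]
    - [-1,0.45,0,0,0,0]
    - [-1,0.45,0,0,0,0]
    - [-1,0.45,0,0,0,0]
    - [-1,0.45,0,0,0,0]
    - [-1,0.45,0,0,0,0]
    - [-1,0.45,0,0,0,0]
    - [-0.7,0.35,0,0,0,0]
    - [-0.33,0.18,0,0,0,0]
    - [0,0,0,0,0,0]

```text
time: 4.22
tool_pos: [0.5041, -0.1541, 0.2928]
ee_rot: [-3.14, -0.001, 1.57]
wrist_force: [-0.4, 0.3, 0.8]
width: 0.0941
finger_force: 0.0
```

Call:
drive_tool:
  commands:
    - [0,0,0.5,0,0,0]
    - [0,0,0.8,0,0,0]
    - [0,0,0.8,0,0,0]
    - [0,0,0.8,0,0,0]
    - [0,0,0.8,0,0,0]
    - [0,0,0.6,0,0,0]
    - [0,0,0.25,0,0,0]
    - [0,0,0.1,0,0,0]
    - [0,0,0,0,0,0]

```text
time: 5.35
tool_pos: [0.5046, -0.1538, 0.1084]
ee_rot: [3.14, 0.0, 1.571]
wrist_force: [-0.5, 0.2, 0.5]
width: 0.0944
finger_force: 0.0
```

Call:
drive_tool:
  commands:
    - [0,0,0,0,0,0]
    - [0,0,0,0,0,0]
    - [0,0,0,0,0,0]
    - [0,0,0,0,0,0]
    - [0,0,0,0,0,0]
    - [0,0,0,0,0,0]
    - [0,0,0,0,0,0]
  gripper: 1

```text
time: 6.22
tool_pos: [0.5041, -0.154, 0.1074]
ee_rot: [3.142, -0.0, 1.571]
wrist_force: [-0.3, 0.5, -0.2]
width: 0.0274
finger_force: 0.0
```

Call:
drive_tool:
  commands:
    - [0,0,0,0,0,0]
    - [0,0,0,0,0,0]
    - [0,0,0,0,0,0]

```text
time: 6.6
tool_pos: [0.5041, -0.1539, 0.1074]
ee_rot: [-3.142, -0.0, 1.571]
wrist_force: [-0.3, -0.7, 0.2]
width: 0.0199
finger_force: 30.0
```

```bash
python3 - <<'E'
from h import *
s=snap('scene','s1'); o=get_obs(); print(o['tool_pos'],o['width'],o['finger_force'],o['wrist_force'])
E
```

```text
[ 0.50407832 -0.15394915  0.10743206] 0.019562096547527576 29.999990165233612 [ 0.57060243  0.38232109 -0.13869167]
```

Call:
drive_tool:
  commands:
    - [0,0,-0.3,0,0,0]
    - [0,0,-0.6,0,0,0]
    - [0,0,-0.8,0,0,0]
    - [0,0,-0.8,0,0,0]
    - [0,0,-0.8,0,0,0]
    - [0,0,-0.6,0,0,0]
    - [0,0,-0.35,0,0,0]
    - [0,0,0,0,0,0]

```text
time: 7.65
tool_pos: [0.5045, -0.1541, 0.2786]
ee_rot: [3.14, 0.001, 1.571]
wrist_force: [0.0, 1.1, -2.0]
width: 0.0195
finger_force: 30.0
```

Call:
drive_tool:
  commands:
    - [0.4,0.1,0,0,0,0]
    - [0.8,0.15,0,0,0,0]
    - [0.9,0.2,0,0,0,0]
    - [0.9,0.2,0,0,0,0]
    - [0.9,0.2,0,0,0,0]
    - [0.9,0.2,0,0,0,0]
    - [0.9,0.2,0,0,0,0]
    - [0.9,0.2,0,0,0,0]
    - [0.7,0.2,0,0,0,0]
    - [0.4,0,0,0,0,0]
    - [0,0,0,0,0,0]
    - [0,0,0,0,0,0]

```text
time: 9.15
tool_pos: [0.5698, 0.1533, 0.2773]
ee_rot: [-3.141, 0.001, 1.57]
wrist_force: [-0.4, -1.1, -0.6]
width: 0.0191
finger_force: 30.0
```

```bash
python3 - <<'E'
from h import *
s=snap('scene','s2'); snap('top','t2'); o=get_obs(); print(o['tool_pos'],o['width'],o['finger_force'],o['time'])
cv2.imwrite('pics/c3.png',cv2.resize(s['image'][160:380,270:470],None,fx=2.5,fy=2.5,interpolation=2))
E
```

```text
[0.56999201 0.15300554 0.27767013] 0.019284198506207252 29.999724626541138 9.25
```

View pics/c3.png

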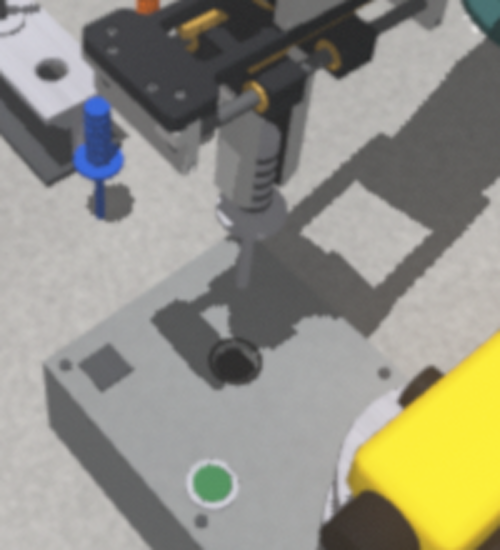

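The crop shows the pin upright in the fingers, with its tip at crop (243,285), which is scene (367,274), just above the hole at crop (235,361). The stand hole it left is empty. I'll check the tip against the prediction.

```bash
python3 - <<'E'
from h import *
s=load('s2'); z=.2777+.0126
print('tip',proj(s,(.57,.153,z-.105)),'flange',proj(s,(.57,.153,z-.035)), 'meas tip at z',ray(s,367.2,274,z-.105))
P=pts(s); X=P[235:275,355:380].reshape(-1,3); X=X[(X[:,2]>.187)&(X[:,2]<.245)]
for a,b in((.187,.205),(.205,.23)):
    Y=X[(X[:,2]>a)&(X[:,2]<b)]; print(len(Y),np.median(Y,0) if len(Y) else 0)
g=cv2.cvtColor(s['image'],cv2.COLOR_BGR2GRAY); m=np.zeros_like(g); m[290:320,350:380]=(g[290:320,350:380]<62)*255
for c in cv2.findContours(m,0,1)[0]:
    if cv2.contourArea(c)>40: e=cv2.fitEllipse(c); print(e,ray(s,*e[0],.09))
E
```

```text
tip (np.float64(366.67210728880696), np.float64(273.6281888960751)) flange (np.float64(370.51228321165144), np.float64(244.81412318341575)) meas tip at z [0.56980183 0.15397659 0.1853    ]
37 [0.57227853 0.15385353 0.19623577]
56 [0.57208923 0.15377862 0.216623  ]
((361.874755859375, 305.51031494140625), (11.568511962890625, 16.972251892089844), 107.73519897460938) [0.56934028 0.15116209 0.09      ]
```

Call:
drive_tool:
  commands:
    - [0,-0.05,0.3,0,0,0]
    - [0,0,0.6,0,0,0]
    - [0,0,0.6,0,0,0]
    - [0,0,0.5,0,0,0]
    - [0,0,0.4,0,0,0]
    - [0,0,0.3,0,0,0]
    - [0,0,0.2,0,0,0]
    - [0,0,0,0,0,0]
    - [0,0,0,0,0,0]

```text
time: 10.38
tool_pos: [0.5685, 0.1541, 0.1623]
ee_rot: [3.14, -0.0, 1.571]
wrist_force: [0.5, -0.2, -0.8]
width: 0.0194
finger_force: 30.0
```

Call:
drive_tool:
  commands:
    - [0,0,0.1,0,0,0]
    - [0,0,0.1,0,0,0]
    - [0,0,0.1,0,0,0]
    - [0,0,0.1,0,0,0]
    - [0,0,0,0,0,0]

```text
time: 11.0
tool_pos: [0.5681, 0.154, 0.1457]
ee_rot: [3.141, -0.0, 1.571]
wrist_force: [0.1, 0.1, 0.8]
width: 0.0197
finger_force: 30.0
```

Call:
drive_tool:
  commands:
    - [0,0,0.1,0,0,0]
    - [0,0,0.1,0,0,0]
    - [0,0,0.08,0,0,0]
    - [0,0,0,0,0,0]
    - [0,0,0,0,0,0]

```text
time: 11.62
tool_pos: [0.5682, 0.1541, 0.1346]
ee_rot: [3.141, -0.0, 1.571]
wrist_force: [-1.4, 0.7, 5.2]
width: 0.0195
finger_force: 30.0
```

```bash
python3 - <<'E'
from h import *
snap('scene','s3'); s=snap('top','t3'); o=get_obs(); print(o['tool_pos'],o['wrist_force'],o['time'])
a=load('t2')
P0,P=pts(load('top0')),pts(s)
for Q in(P0,P):
    q=Q.reshape(-1,3); q=q[(q[:,0]>.38)&(q[:,0]<.485)&(q[:,1]>.05)&(q[:,1]<.28)&(q[:,2]>.015)&(q[:,2]<.075)]; print(len(q),q[:,0].min() if len(q) else 0)
cv2.imwrite('pics/c4.png',cv2.resize(s['image'][80:300,60:340],None,fx=2.5,fy=2.5,interpolation=2))
E
```

```text
[0.56825332 0.15408571 0.13461951] [-0.92457231  0.15508718  4.81058805] 11.725
393 0.4785825441173456
788 0.41862698752917016
```

View pics/c4.png

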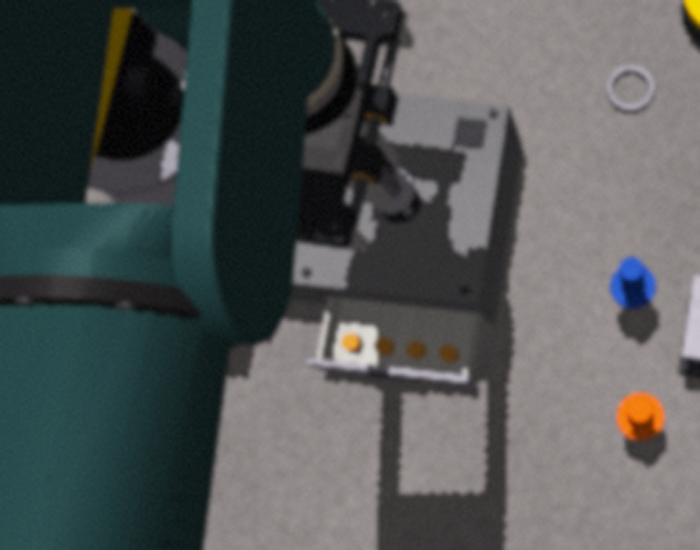

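The top view crop shows the tray pulled out in front of the unit (front at crop (390,370)), and the depth reading puts its front 60 mm further out. Next I'll withdraw the pin and take it back.

Call:
drive_tool:
  commands:
    - [0,0,-0.2,0,0,0]
    - [0,0,-0.5,0,0,0]
    - [0,0,-0.7,0,0,0]
    - [0,0,-0.7,0,0,0]
    - [0,0,-0.7,0,0,0]
    - [0,0,-0.5,0,0,0]
    - [0,0,-0.3,0,0,0]
    - [0,0,0,0,0,0]

```text
time: 12.72
tool_pos: [0.5684, 0.1541, 0.2783]
ee_rot: [3.141, -0.0, 1.571]
wrist_force: [0.3, 0.7, -0.9]
width: 0.0191
finger_force: 30.0
```

Call:
drive_tool:
  commands:
    - [-0.4,-0.1,0,0,0,0]
    - [-0.8,-0.15,0,0,0,0]
    - [-0.9,-0.2,0,0,0,0]
    - [-0.9,-0.2,0,0,0,0]
    - [-0.9,-0.2,0,0,0,0]
    - [-0.9,-0.2,0,0,0,0]
    - [-0.9,-0.2,0,0,0,0]
    - [-0.9,-0.2,0,0,0,0]
    - [-0.7,-0.2,0,0,0,0]
    - [-0.4,0.05,0,0,0,0]
    - [0,0,0,0,0,0]
    - [0,0,0,0,0,0]

```text
time: 14.22
tool_pos: [0.5042, -0.1532, 0.2779]
ee_rot: [-3.141, -0.001, 1.572]
wrist_force: [1.2, -0.3, -2.0]
width: 0.0193
finger_force: 30.0
```

```bash
python3 - <<'E'
from h import *
s=snap('scene','s4'); o=get_obs(); print(o['tool_pos'],o['ee_rot'],o['finger_force'],o['time'])
z=o['tool_pos'][2]+.0126; x,y=o['tool_pos'][:2]
P=pts(s); u,v=map(int,proj(s,(x,y,z-.105)));print('tip px',u,v)
X=P[v-30:v+6,u-12:u+13].reshape(-1,3); X=X[(X[:,2]>z-.104)&(X[:,2]<z-.045)]; print(len(X),np.median(X,0),X[:,2].min(),z-.105)
S=load('s2'); g=cv2.cvtColor(S['image'],cv2.COLOR_BGR2GRAY); u,v=map(int,proj(S,(.5055,-.152,.085))); print(u,v)
m=np.zeros_like(g); m[v-9:v+10,u-10:u+11]=(g[v-9:v+10,u-10:u+11]<110)*255
for c in cv2.findContours(m,0,1)[0]:
    if cv2.contourArea(c)>20: e=cv2.fitEllipse(c); print(e,ray(S,*e[0],.085))
E
```

```text
[ 0.50428298 -0.15306312  0.27809021] [-3.14139580e+00 -6.62728150e-04  1.57216886e+00] 29.999721944332123 14.275
tip px 288 149
100 [ 0.50596731 -0.15223307  0.21608567] 0.1869462525020925 0.1856902111217803
290 187
((289.6216735839844, 188.1324005126953), (6.092138290405273, 10.154779434204102), 95.63296508789062) [ 0.50876443 -0.15106556  0.085     ]
```

Call:
drive_tool:
  commands:
    - [0,0.02,0.3,0,0,0]
    - [0,0,0.6,0,0,0]
    - [0,0,0.7,0,0,0]
    - [0,0,0.7,0,0,0]
    - [0,0,0.7,0,0,0]
    - [0,0,0.6,0,0,0]
    - [0,0,0.4,0,0,0]
    - [0,0,0.2,0,0,0]
    - [0,0,0.03,0,0,0]
    - [0,0,0,0,0,0]
    - [0,0,0,0,0,0]

```text
time: 15.65
tool_pos: [0.5055, -0.1542, 0.1101]
ee_rot: [3.14, 0.001, 1.571]
wrist_force: [-0.1, 1.4, -1.1]
width: 0.0195
finger_force: 30.0
```

Call:
drive_tool:
  commands:
    - [0,0,0.03,0,0,0]
    - [0,0,0.02,0,0,0]
    - [0,0,0,0,0,0]
    - [0,0,0,0,0,0]

```text
time: 16.15
tool_pos: [0.505, -0.154, 0.1074]
ee_rot: [3.141, 0.0, 1.571]
wrist_force: [-0.1, -0.6, 0.2]
width: 0.0196
finger_force: 30.0
```

Call:
drive_tool:
  commands:
    - [0,0,0,0,0,0]
    - [0,0,0,0,0,0]
    - [0,0,0,0,0,0]
    - [0,0,0,0,0,0]
    - [0,0,0,0,0,0]
    - [0,0,0,0,0,0]
    - [0,0,0,0,0,0]
    - [0,0,0,0,0,0]
  gripper: 0

```text
time: 17.15
tool_pos: [0.5049, -0.154, 0.1071]
ee_rot: [3.142, -0.0, 1.571]
wrist_force: [0.3, 0.5, 0.4]
width: 0.0935
finger_force: 0.0
```

Call:
drive_tool:
  commands:
    - [0,0,-0.2,0,0,0]
    - [0,0,-0.5,0,0,0]
    - [0,0,-0.8,0,0,0]
    - [0,0,-0.8,0,0,0]
    - [0,0,-0.8,0,0,0]
    - [0,0,-0.6,0,0,0]
    - [0,0,-0.3,0,0,0]
    - [0,0,0,0,0,0]

```text
time: 18.15
tool_pos: [0.5052, -0.1541, 0.268]
ee_rot: [3.14, 0.001, 1.571]
wrist_force: [-0.4, 0.8, 0.2]
width: 0.0943
finger_force: 0.0
```

```bash
python3 - <<'E'
from h import *
s=snap('scene','s5'); t=snap('top','t5'); o=get_obs(); print(o['tool_pos'],o['width'],o['time'])
a=cv2.resize(s['image'][110:250,220:360],(560,560),interpolation=2)
cv2.imwrite('pics/c5.png',a)
q=pts(t).reshape(-1,3); q=q[(q[:,0]>.38)&(q[:,0]<.485)&(q[:,1]>.05)&(q[:,1]<.28)&(q[:,2]>.015)&(q[:,2]<.075)]; print('tray',q[:,0].min())
X=pts(s)[150:200,278:305].reshape(-1,3); X=X[(X[:,2]>.105)&(X[:,2]<.17)&(X[:,1]>-.18)]; print('grip',X.min(0),X.max(0))
E
```

```text
[ 0.50455478 -0.15383608  0.26598937] 0.09391088552477175 18.25
tray 0.4189094014533846
grip [ 0.4949963  -0.16398161  0.1057234 ] [ 0.51600461 -0.14465331  0.15328529]
```

View pics/c5.png

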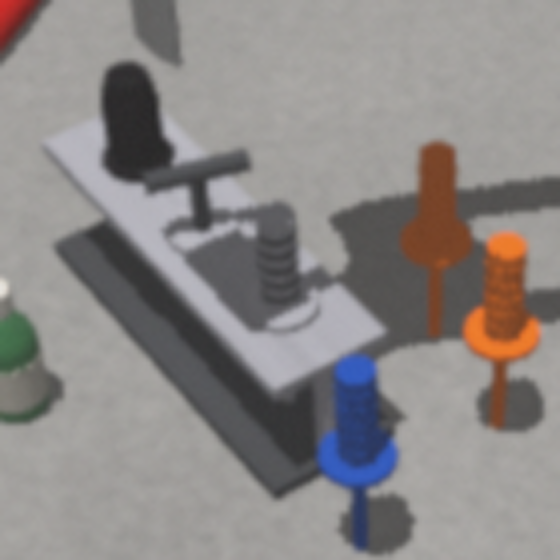

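The crop shows the pin hanging upright in its hole (crop (278,255)), with its grip top at 0.15 m. The gripper is clear, the other things are undisturbed, and the tray is still out.

```bash
python3 -c "from bench import close_job; print(close_job())"
```

```text
the job is handed in; nothing more can be done
None
```

The pin released the catch and the tray slid out its full 60 mm. The pin hangs upright and let go in its original stand hole, and I handed the job in at about 18 s of the 48 s allowed.

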